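Make up two pupils' kits from the woodwork stock

TASK

Make up the two kits for the next lesson: in the green tray the screwdriver and the red-lidded tub, in the yellow tray the sanding block, the blue-lidded tub and the glue bottle. Put each thing centred on the painted mark of its own colour, the tubs and bottle standing upright, the screwdriver and the block lying flat along their marks (either way round). Leave the black-lidded tub, the tape measure and the pine offcut where they are.

Things in the scene. Friction and masses are not known exactly. Their poses are not given: they have to be found in the camera images.
- tray_green: Tray 210 x 210 mm with green rim, screwed to the bench. White floor 6 mm above the bench, rim 6 mm wide, top 12 mm above the bench. Origin: centre of its underside; x, y along its sides, z up. Painted marks (tray frame, mm): black 40 x 116 rectangle centred at x -50, y 0, long side along y (screwdriver); red 60 mm disc at x +45, y +40 (red-lidded tub).
- tray_yellow: Tray 210 x 210 mm with yellow rim, screwed to the bench. White floor 6 mm above the bench, rim 6 mm wide, top 12 mm above the bench. Origin: centre of its underside; x, y along its sides, z up. Painted marks (tray frame, mm): brown 56 x 90 rectangle centred at x -50, y 0, long side along y (sanding block); blue 60 mm disc at x +45, y +50 (blue-lidded tub); orange 60 mm disc at x +45, y -50 (glue bottle).
- driver_c (a point): Stubby screwdriver lying flat, 100 mm long: black square handle 66 long, 26 wide and 26 high with rounded edges, red collar, thin steel shank. Point: the middle of its whole length, half-way up (13 mm); x runs along it from handle to tip; the handle reaches from x -50 to +16 mm, so it can be gripped here across its 26 mm width. 80 g.
- tub_red_c (a point): Round screw tub with a white body and a red lid, 51 mm across, 45 mm high, upright on the bench. Point: its centre, half-way up; z up. About 120 g.
- block_c (a point): Reddish-brown hand sanding block lying flat, 76 (x) x 42 (y) x 34 mm high. Point: its centre, half-way up; z up. About 60 g.
- tub_blue_c (a point): Round screw tub with a white body and a blue lid, 51 mm across, 45 mm high, upright on the bench. Point: its centre, half-way up; z up. About 120 g.
- glue_c (a point): Small white glue bottle with orange band and orange cap, upright, 66 mm high; the straight body is 44 mm across up to 45 mm height, above it a shoulder and a 26 mm cap. Point: on its axis, 33 mm above its underside; z up. About 90 g.
- tub_black_c (a point): Round screw tub with a white body and a black lid, 51 mm across, 45 mm high, upright on the bench. Point: its centre, half-way up; z up. Bystander: not wanted in a kit.
- tape_c (a point): Grey and black tape measure standing on the bench, 60 (x) x 36 (y) x 52 mm high. Point: its centre, half-way up. Bystander.
- offcut_c (a point): Stepped offcut of pale pine, 70 (x) x 45 (y) mm, 20 mm high at one end and 38 mm at the other (the -x end). Point: over the centre of its footprint, 19 mm up. Bystander.
Things that resemble listed ones, but are neither listed nor needed, are in the scene too. Of the things that look like the part that bears block_c, take the one that is farthest from the robot's base at the start.

How it is judged (in metres and radians):
At the end, for the whole second after the job is handed in: Each of the five things at rest in its tray within 15 mm of its mark's centre along each tray axis, at its resting height (6 mm); tubs and bottle upright (0.12 rad), screwdriver and block within 15 degrees of their marks' long direction; the three bystanders within 20 mm of their starts (x of driver_c in the frame of tray_green between -0.065 and -0.035 m and y of driver_c in the frame of tray_green between -0.015 and 0.015 m and z of driver_c in the frame of tray_green between 0.013 and 0.025 m and x of tub_red_c in the frame of tray_green between 0.03 and 0.06 m and y of tub_red_c in the frame of tray_green between 0.025 and 0.055 m and z of tub_red_c in the frame of tray_green between 0.0225 and 0.0345 m and x of block_c in the frame of tray_yellow between -0.065 and -0.035 m and y of block_c in the frame of tray_yellow between -0.015 and 0.015 m and z of block_c in the frame of tray_yellow between 0.017 and 0.029 m and x of tub_blue_c in the frame of tray_yellow between 0.03 and 0.06 m and y of tub_blue_c in the frame of tray_yellow between 0.035 and 0.065 m and z of tub_blue_c in the frame of tray_yellow between 0.0225 and 0.0345 m and x of glue_c in the frame of tray_yellow between 0.03 and 0.06 m and y of glue_c in the frame of tray_yellow between -0.065 and -0.035 m and z of glue_c in the frame of tray_yellow between 0.033 and 0.045 m and angle between the x axis of driver_c and the y axis of tray_green, either way round below 0.26 rad and angle between the x axis of block_c and the y axis of tray_yellow, either way round below 0.26 rad and angle between each of tub_red_c, tub_blue_c, glue_c's own z axis and vertical below 0.12 rad and linear speed of each of driver, tub_red, tub_blue, block, glue below 0.02 m/s and angular speed of each of driver, tub_red, tub_blue, block, glue below 0.2 rad/s and distance of each of tub_black_c, tape_c, offcut_c from where it was at the start of the episode below 0.02 m); the robot touches nothing.
It fails at once if the black-lidded tub is moved by more than 40 mm (distance of tub_black_c from where it was at the start of the episode above 0.04 m).
It fails at once if the tape measure is moved by more than 40 mm (distance of tape_c from where it was at the start of the episode above 0.04 m).
It fails at once if the pine offcut is moved by more than 40 mm (distance of offcut_c from where it was at the start of the episode above 0.04 m).
It also fails if it takes over 120 s, if anything falls off the work surface, if the arm or the gripper's body presses on something with over 40 N, if the wrist force passes 120 N, or if a joint passes its speed limit or range.

ROBOT

A 6-joint arm with a two-finger parallel gripper is mounted at the origin on the work surface. World frame = base frame: x ahead of the robot, y to its left, z up, the work surface at z = 0. Lengths are in mm, angles in rad, forces in N, time in s.
With the tool pointing down it reaches from about 400 to 925 mm from the base axis. Payload 12.5 kg.
Tool frame: the origin (TCP) lies on the front face of the gripper's body, between the roots of the fingers; the fingertips stand 78 mm ahead of it and the grasp point (between the pads) lies 59 mm ahead of it (env.nose_length is the distance from the TCP to the fingertips, in mm); z points along the fingers, y is the line along which they close (so a half turn about z gives the same grasp; the last joint's range is limited). The gripper opens to 95 mm and grips with 3 to 60 N. Pads are 20 mm wide; open, the fingers measure 119 mm over their backs; the gripper's body (75 mm by 180 mm) begins 59 mm behind the grasp point.
Start: joints at [1.219, 0.491, 1.559, -0, 1.092, -0.106], TCP at [152.062, 606.23, 292.261] pointing down, gripper open.
Joint ranges: [-3.1, 3.1], [-0.84, 2.19], [0.05, 2.79], [-1.13, 4.28], [0.06, 2.93], [-2.69, 2.69]. Speed limits (rad/s): [2.22, 2.22, 2.79, 3.14, 3.14, 3.14].

INTERFACE

Orientations are given as [roll, pitch, yaw] about the fixed x, y, z axes, in that order (R = Rz(yaw) Ry(pitch) Rx(roll)).
In Python, from cell import env gives the robot as it stands.
- The arm moves only by the tool jog_arm, never from a script. Its argument "motion" is a list of rows, each a list of 7 numbers: the turn, a rotation vector about the tool's x, y, z in degrees, then the shift along the tool's x, y, z in mm, then the finger opening in mm, from 0 to 95.1. In form: [[wx, wy, wz, x, y, z, hand], ...]. A call has 1 to 10 rows; each row shifts and turns the commanded pose from where the row before left it, along the tool's axes as they then stand; what a row does not reach is not made up. A row lasts 1/8 s, in which the tool goes at most 62.5 mm and 10.7 degrees, less where a joint would pass 70% of its speed; a pose out of reach is approached as far as the arm can. A call is refused whole if a number of a shift passes 62.5 or a number of a turn 10.7, either way. A call with a gripper value outside its range is refused whole. The fingers move at their own pace and stop on an object; the grip force is fixed at half the most. Time passes only in rows, so rows that do not move let the fingers close. It gives the time, the measured TCP pose, the force, the opening and the grip force at its end, in the units of the state.
- env.state(): the state, without advancing time (a new reading comes with each control period).
- env.read_camera(name): name is "scene" or "top" or "wrist"; returns a dict with "color" (480x640x3 uint8, red, green, blue), "z_map" (480x640 float32, mm along the optical axis (not along the pixel's ray), 0 where there is no reading), "camera_matrix" (3x3 intrinsics, pixels), "world_to_cam" (4x4, takes a point from world to camera coordinates). Camera axes: x right, y up, looking along -z (the intrinsics and any distortion apply to the point x, -y, -z); pixel columns grow to the right and rows downward; lengths in mm; the calibration is good to about 2 mm. A picture is of the moment at which its call begins.
- env.job_done(): hands the job in; it is judged then, once.
Trained networks look in the newest picture that a camera, given by its name, has taken for a name from the list of things; names that differ only in an ending like _2 or _b are one class to them, and where a whole thing is asked for, a point or a joint stands for the part that bears it (a point fixed in the world has none). Each returns a list of dicts, best first, with "score" (0 to 1); they miss things now and then, are a little off and sometimes report something else, mostly with a low value. They report only what shows in the picture. A call takes as long as a camera call. They do not tell look-alikes from the thing itself.
- env.recognise(camera, thing): "location" ([column, row] in pixels, amid what is visible of it).
The state is a dict: "t": time; "joints": joint angles; "qvel": joint speeds; "tau": joint torques, N m; "eef_pos": TCP position; "tcp_rot": TCP orientation; "ft_force": force on the tool from outside, world axes, zero at the start; "moment": the same for the moment, N m; "opening": opening from 0.0 (shut) to 1.0 (fully open); "grip_force": force on a finger pad.
Only numpy, scipy, OpenCV 4.12 (cv2) and the standard library are available. Lean on these libraries where they do the work, as an engineer would, in place of code of your own. Each camera call takes 0.05 s, during which the arm holds its last target. There are 200 camera calls.

## Working session

There is one attempt and no reset: what is moved stays moved. The work goes in short steps, Python scripts to look and compute and a tool call to move; the robot and the scene stay as the last step left them, time stands still between calls to the robot, and variables do not carry over. Pictures are saved under pics/ and viewed, at most 14 in all, crops included, and the job is handed in when it is done.

Besides the shell and the picture viewer there is one more tool, called after ">>>" as name(argument=value, ...) on one line, values as JSON. jog_arm: Moves the arm, as the interface text tells. Its arguments: {"type":"object","properties":{"motion":{"type":"array"}},"required":["motion"]}

```bash
ls; mkdir -p pics; cat > h.py <<'E'
import numpy as np, cv2
from cell import env
def look(cam,name=None):
    r=env.read_camera(cam)
    if name: cv2.imwrite('pics/'+name,r['color'][:,:,::-1])
    return r
def world(r,u,v,zw=None):
    """pixel -> world; from depth, or on the plane z=zw"""
    K=r['camera_matrix'];T=np.linalg.inv(r['world_to_cam'])
    d=np.linalg.inv(K)@[u,v,1]; d=np.array([d[0],-d[1],-d[2]])
    if zw is None:
        return (T@np.append(d*r['z_map'][int(round(v)),int(round(u))],1))[:3]
    o=T[:3,3]; w=T[:3,:3]@d
    return o+w*(zw-o[2])/w[2]
def cloud(r):
    h,w=r['z_map'].shape; u,v=np.meshgrid(np.arange(w),np.arange(h))
    d=np.stack([u,v,np.ones_like(u)],-1)@np.linalg.inv(r['camera_matrix']).T
    d=d*[1,-1,-1]*r['z_map'][...,None]; T=np.linalg.inv(r['world_to_cam'])
    return d@T[:3,:3].T+T[:3,3]
E
python3 - <<'E'
from h import *
for c in ['top','scene']:
    r=look(c,c+'0.png')
    print(c,np.linalg.inv(r['world_to_cam'])[:3].round(2).tolist())
    for t in ['driver_c','tub_red_c','block_c','tub_blue_c','glue_c','tub_black_c','tape_c','offcut_c','tray_green','tray_yellow']:
        print(t,[(np.round(k['location']).tolist(),round(k['score'],2),world(r,*k['location']).round().tolist()) for k in env.recognise(c,t)])
print(env.state())
E
```

```text
pics
top [[0.01, 1.0, -0.06, 421.53], [-1.0, 0.01, 0.02, -0.52], [0.02, 0.06, 1.0, 1216.4]]
driver_c [([366.0, 152.0], 0.66, [690.0, -108.0, 30.0])]
tub_red_c [([258.0, 146.0], 0.85, [695.0, 117.0, 43.0]), ([254.0, 264.0], 0.62, [454.0, 121.0, 45.0])]
block_c [([312.0, 209.0], 0.63, [567.0, 5.0, 40.0]), ([252.0, 328.0], 0.62, [322.0, 123.0, 33.0])]
tub_blue_c []
glue_c [([314.0, 152.0], 0.67, [680.0, 1.0, 64.0])]
tub_black_c [([255.0, 264.0], 0.78, [454.0, 119.0, 46.0])]
tape_c [([367.0, 265.0], 0.86, [454.0, -109.0, 50.0])]
offcut_c [([370.0, 209.0], 0.71, [572.0, -117.0, 21.0]), ([260.0, 147.0], 0.64, [694.0, 112.0, 44.0])]
tray_green [([147.0, 250.0], 0.82, [482.0, 349.0, 9.0])]
tray_yellow [([467.0, 246.0], 0.86, [496.0, -325.0, 7.0])]
scene [[-0.86, -0.34, 0.38, 929.4], [0.51, -0.61, 0.61, 686.57], [0.02, 0.72, 0.7, 824.55]]
driver_c [([219.0, 248.0], 0.59, [701.0, -95.0, 26.0])]
tub_red_c [([265.0, 320.0], 0.78, [705.0, 139.0, 47.0])]
block_c [([295.0, 254.0], 0.77, [570.0, 6.0, 33.0]), ([422.0, 251.0], 0.65, [329.0, 132.0, 32.0])]
tub_blue_c [([318.0, 289.0], 0.86, [582.0, 120
[... 387 characters left out ...]
0, 2.0])]
{'t': 1.1, 'joints': array([ 1.21940598e+00,  4.90890761e-01,  1.55890400e+00,  1.62062128e-05,
        1.09172017e+00, -1.05605058e-01]), 'qvel': array([-7.16190681e-04, -1.05983832e-03,  1.06958775e-03,  6.56395041e-04,
       -1.21354953e-03,  4.73710461e-05]), 'tau': array([-8.50907345e-04, -6.12468052e+01, -2.58428514e+01,  6.92632352e-02,
        4.45401447e-02, -6.33041992e-06]), 'eef_pos': array([152.05353547, 606.22592875, 292.26530652]), 'tcp_rot': array([ 3.14151385e+00, -6.10923776e-06,  2.89579989e+00]), 'ft_force': array([-0.052326  , -0.04070769, -0.35715151]), 'moment': array([ 0.00705844, -0.00655767, -0.0117203 ]), 'grip_force': 0.0, 'opening': 0.9981176982683436}
```

View pics/top0.png

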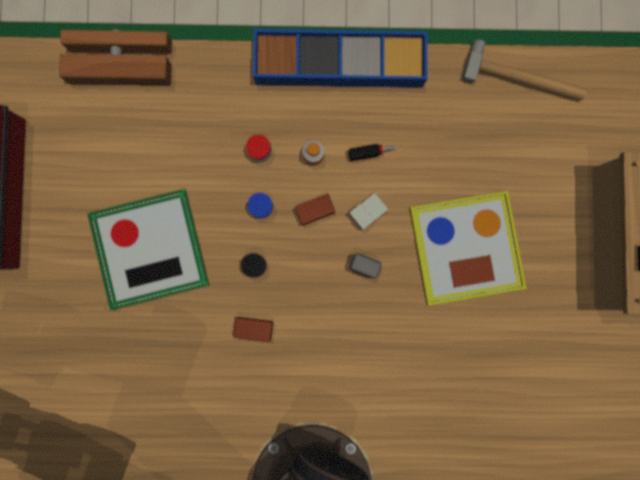

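View pics/scene0.png

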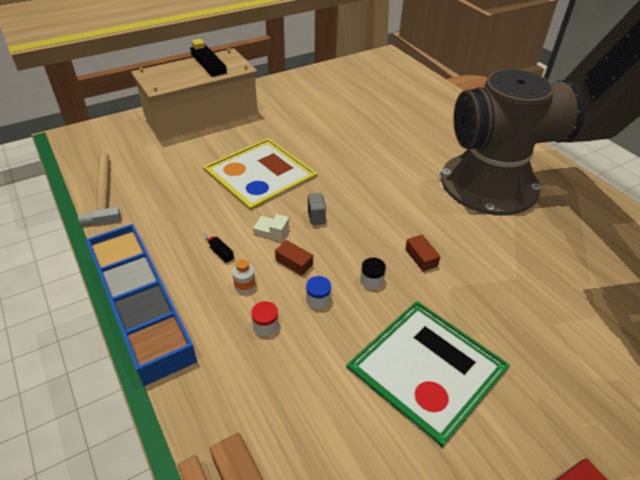

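The top view shows the tubs at (258,147) red, (260,205) blue and (254,265) black, with the glue at (313,152), the driver at (365,152), the offcut at (368,211) and the tape at (365,265). Two things could be the block: (314,209) and (253,328). The robot base is at (312,470), so the far one at (314,209) is the one to take. The marks could be mistaken for lids: red (124,233), blue (441,230), and brown (471,271). The black mark (153,272) could be mistaken for the driver. They are flat and inside the trays.

```bash
python3 - <<'E'
from h import *
r=look('top'); P=cloud(r); c=r['color']; hsv=cv2.cvtColor(c,cv2.COLOR_RGB2HSV).astype(int)
cv2.imwrite('pics/crop1.png',cv2.resize(c[125:345,220:410,::-1],None,fx=2.7,fy=2.7,interpolation=cv2.INTER_CUBIC))
X,Y,Z=P[...,0],P[...,1],P[...,2]
print('bench z',np.median(Z[280:300,300:340]))
print('objects')
box=np.zeros(Z.shape,bool); box[125:345,225:405]=True
n,L=cv2.connectedComponents(((Z>14)&box&(r['z_map']>0)).astype(np.uint8))
for i in range(1,n):
    m=L==i
    if m.sum()<40: continue
    zt=np.percentile(Z[m],95); t=m
    (cx,cy),(w,h),a=cv2.minAreaRect(np.stack([X[t],Y[t]],-1).astype(np.float32))
    vu=np.argwhere(m).mean(0)
    tt=m&(Z>zt-8)
    print(vu[::-1].round(), 'n',m.sum(),'top',zt.round(1),'rect',round(cx,1),round(cy,1),round(w),round(h),round(a,1),'topmean',X[tt].mean().round(1),Y[tt].mean().round(1))
print('marks')
H,S,V=hsv[...,0],hsv[...,1],hsv[...,2]
def blob(m,cols,name):
    q=np.zeros(Z.shape,bool); q[190:310,cols[0]:cols[1]]=True
    n,L,st,ce=cv2.connectedComponentsWithStats((m&q).astype(np.uint8))
    k=1+st[1:,4].argmax(); v,u=np.nonzero(L==k)
    W=np.array([world(r,a,b,6)[:2] for a,b in zip(u,v)],np.float32)
    (cx,cy),(w,h),a=cv2.minAreaRect(W)
    print(name,len(u),'mean',W.mean(0).round(1),'rect',round(cx,1),round(cy,1),round(w),round(h),round(a,1))
red=((H<6)|(H>174))&(S>150)
blob(red&(V>150),(98,198),'g red'); blob((V<60),(98,198),'g black')
blob((H>105)&(H<130)&(S>130),(418,518),'y blue'); blob((H>8)&(H<20)&(S>180)&(V>170),(418,518),'y orange'); blob((H<12)&(S>120)&(V<180),(418,518),'y brown')
blob((H>45)&(H<90)&(S>100),(80,215),'g rim'); blob((H>24)&(H<34)&(S>150),(405,530),'y rim')
E
```

```text
bench z 0.41782418891068573
objects
[258. 147.] n 535 top 48.8 rect 696.9 117.1 49 50 90.0 topmean 696.5 117.4
[313. 152.] n 412 top 68.5 rect 688.6 3.3 42 44 89.5 topmean 688.1 3.4
[365. 151.] n 431 top 29.4 rect 694.7 -108.1 27 75 11.0 topmean 693.9 -105.2
[260. 205.] n 509 top 49.1 rect 576.4 111.0 50 49 2.5 topmean 575.8 111.6
[315. 209.] n 762 top 38.1 rect 570.1 -1.3 43 76 22.4 topmean 569.7 -1.2
[368. 211.] n 724 top 41.3 rect 568.4 -113.5 45 71 39.8 topmean 555.5 -98.0
[253. 265.] n 506 top 49.1 rect 452.1 122.6 47 49 0.1 topmean 452.1 122.8
[365. 265.] n 544 top 55.9 rect 453.5 -106.7 60 37 68.5 topmean 453.4 -106.3
[253. 329.] n 798 top 37.9 rect 320.8 122.8 76 42 83.4 topmean 320.9 122.6
marks
g red 545 mean [516.6 397.8] rect 517.4 398.4 53 54 0.7
g black 892 mean [435.2 334.7] rect 435.2 334.6 35 111 15.1
y blue 532 mean [ 529.4 -268.2] rect 529.6 -268.5 53 53 0.7Traceback (most recent call last):
  File "<stdin>", line 28, in <module>
  File "<stdin>", line 22, in blob
ValueError: attempt to get argmax of an empty sequence
```

View pics/crop1.png

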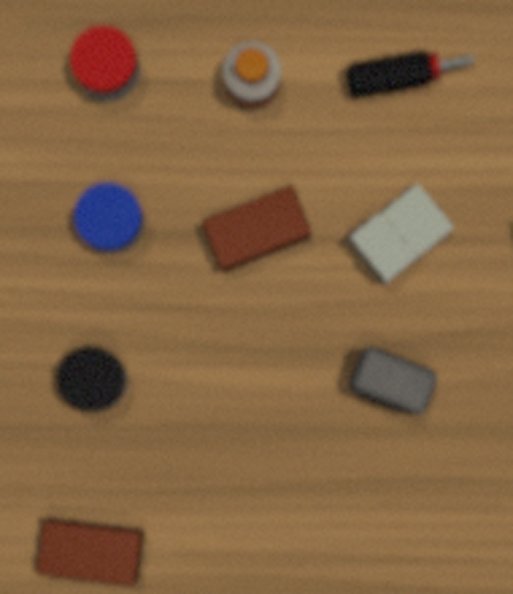

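```bash
cat >> h.py <<'E'
def go(x,y,yaw=None):
    """print turn (deg about tool z) and then shift in tool axes after turn, from the present pose"""
    s=env.state(); p=s['eef_pos']; y0=s['tcp_rot'][2]; y1=y0 if yaw is None else np.radians(yaw)
    d=np.array([x,y])-p[:2]; c,sn=np.cos(y1),np.sin(y1)
    dx,dy=c*d[0]+sn*d[1], sn*d[0]-c*d[1]
    print('turn',np.degrees(y0-y1).round(1),'shift x %.0f y %.0f'%(dx,dy),'rows',np.hypot(dx,dy)/50,'at',p.round(1),np.degrees(y0).round(1),'t',s['t'])
E
python3 - <<'E'
from h import *
r=look('top'); hsv=cv2.cvtColor(r['color'],cv2.COLOR_RGB2HSV).astype(int)
H,S,V=hsv[...,0],hsv[...,1],hsv[...,2]
for n,p in dict(br=(471,271),org=(487,222),dr=(358,152)).items(): print(n,hsv[p[1],p[0]])
for n,(u,v),tol in (('brown',(471,271),25),('orange',(487,222),25)):
    m=cv2.floodFill(cv2.cvtColor(r['color'],cv2.COLOR_RGB2BGR).copy(),np.zeros((482,642),np.uint8),(u,v),(0,0,0),(tol,)*3,(tol,)*3,cv2.FLOODFILL_FIXED_RANGE)[2][1:-1,1:-1]
    v,u=np.nonzero(m); W=np.array([world(r,a,b,6)[:2] for a,b in zip(u,v)],np.float32)
    print(n,len(u),W.mean(0).round(1),cv2.minAreaRect(W))
go(697,-109,101)
E
```

```text
br [  9 169 110]
org [ 16 209 156]
dr [110  31  25]
brown 967 [ 444.8 -334.2] ((444.8017272949219, -334.0965881347656), (50.897369384765625, 85.411376953125), 10.21749210357666)
orange 506 [ 547.  -366.4] ((546.752685546875, -366.5793151855469), (51.186100006103516, 53.453067779541016), 0.6810914278030396)
turn 64.9 shift x -806 y 398 rows 17.983534709216897 at [152.1 606.2 292.3] 165.9 t 1.2
```

>>> jog_arm(motion=[[0, 0, 10, 0, 0, 0, 80], [0, 0, 10, 0, 0, 0, 80], [0, 0, 10, 0, 0, 0, 80], [0, 0, 10, 0, 0, 0, 80], [0, 0, 10, 0, 0, 0, 80], [0, 0, 10, 0, 0, 0, 80], [0, 0, 5, 0, 0, 0, 80]])

```text
t: 2.08
eef_pos: [152.1, 606.2, 292.2]
tcp_rot: [3.142, -0.0, 1.757]
ft_force: [-0.6, -0.4, 0.4]
opening: 0.84
grip_force: 0.0
```

The yellow marks are brown (444.8,-334.2), orange (547,-366.4) and blue (529.4,-268.2), so the tray yaw is 10.2°. The green tray yaw is 15°.

>>> jog_arm(motion=[[0, 0, 0, -45, 22, 0, 80], [0, 0, 0, -45, 22, 0, 80], [0, 0, 0, -45, 22, 0, 80], [0, 0, 0, -45, 22, 0, 80], [0, 0, 0, -45, 22, 0, 80], [0, 0, 0, -45, 22, 0, 80], [0, 0, 0, -45, 22, 0, 80], [0, 0, 0, -45, 22, 0, 80], [0, 0, 0, -45, 22, 0, 80]])

```text
t: 3.2
eef_pos: [424.0, 244.7, 292.5]
tcp_rot: [3.141, -0.0, 1.761]
ft_force: [0.9, 1.0, -0.4]
opening: 0.838
grip_force: 0.0
```

>>> jog_arm(motion=[[0, 0, 0, -45, 22, 0, 80], [0, 0, 0, -45, 22, 0, 80], [0, 0, 0, -45, 22, 0, 80], [0, 0, 0, -45, 22, 0, 80], [0, 0, 0, -45, 22, 0, 80], [0, 0, 0, -45, 22, 0, 80], [0, 0, 0, -45, 22, 0, 80], [0, 0, 0, -45, 22, 0, 80], [0, 0, 0, -45, 22, 50, 80], [0, 0, 0, 0, 0, 0, 80]])

```text
t: 4.45
eef_pos: [690.7, -111.7, 243.6]
tcp_rot: [-3.136, -0.002, 1.759]
ft_force: [0.1, -1.3, 0.1]
opening: 0.845
grip_force: 0.0
```

```bash
python3 - <<'E'
from h import *
r=look('wrist','w1.png'); print(np.linalg.inv(r['world_to_cam'])[:3].round(2).tolist())
for k in env.recognise('wrist','driver_c'): print(k,world(r,*k['location']))
P=cloud(r);Z=P[...,2]; m=((Z>9)&(Z<60)&(abs(P[...,0]-697)<60)&(abs(P[...,1]+115)<90)).astype(np.uint8)
n,L,st,ce=cv2.connectedComponentsWithStats(m)
for i in range(1,n):
    if st[i,4]>150: q=P[L==i]; print(st[i],ce[i].round(),cv2.minAreaRect(q[:,:2].astype(np.float32)),np.percentile(q[:,2],95))
go(694.7,-107,101)
E
```

```text
[[0.98, -0.18, -0.04, 677.3], [0.19, 0.95, 0.26, -39.58], [-0.01, -0.26, 0.97, 337.39]]
{'location': [329.8, 207.4], 'score': 0.65} [ 696.22505204 -102.20097784   27.68539489]
[ 309  161   36  127 3425] [326. 212.] ((697.0721435546875, -120.14178466796875), (25.980825424194336, 100.3639144897461), 10.658870697021484) 28.106164010318764
turn -0.1 shift x 2 y 4 rows 0.09524123308664961 at [ 690.6 -109.5  247.7] 100.9 t 4.55
```

View pics/w1.png

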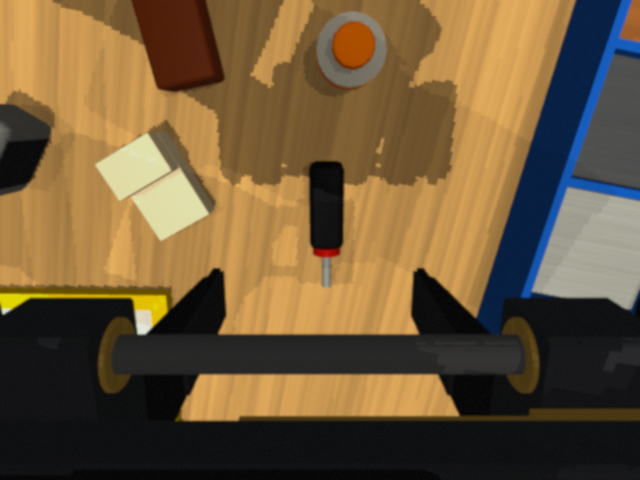

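The wrist view shows the driver at (326,212), aligned with the open fingers, with the glue at (352,45) and the offcut at (155,185) well clear. Its measured centre is (697,-120) at 100.7°.

>>> jog_arm(motion=[[0, 0, 0, 1, 4, 40, 70], [0, 0, 0, 0, 0, 40, 70], [0, 0, 0, 0, 0, 40, 70], [0, 0, 0, 0, 0, 0, 70], [0, 0, 0, 0, 0, 0, 70]])

```text
t: 5.18
eef_pos: [695.3, -107.2, 130.7]
tcp_rot: [3.139, 0.001, 1.762]
ft_force: [-0.1, -0.1, -0.1]
opening: 0.74
grip_force: 0.0
```

```bash
python3 -c "
from h import *
go(694.9,-108.3,101)"
```

```text
turn -0.0 shift x -1 y -1 rows 0.02295400047178686 at [ 695.3 -107.2  130.7] 101.0 t 5.175
```

>>> jog_arm(motion=[[0, 0, 0, 1, -1, 30, 70], [0, 0, 0, 0, 0, 19, 70], [0, 0, 0, 0, 0, 0, 15], [0, 0, 0, 0, 0, 0, 15], [0, 0, 0, 0, 0, 0, 15], [0, 0, 0, 0, 0, 0, 15], [0, 0, 0, 0, 0, 0, 15], [0, 0, 0, 0, 0, -25, 15], [0, 0, 0, 0, 0, -40, 15], [0, 0, 0, 0, 0, -40, 15]])

```text
t: 6.42
eef_pos: [693.2, -106.8, 184.9]
tcp_rot: [-3.141, -0.0, 1.761]
ft_force: [0.5, -0.9, -2.2]
opening: 0.275
grip_force: 30.0
```

```bash
python3 -c "
from h import *
print(env.state()['opening']*95.1,env.state()['grip_force'])
# mark centre + 12 mm toward handle; tray long dir 105 deg
go(435.2-12*.259,334.7+12*.966,105)"
```

```text
26.153818099792847 29.99988555908203
turn -4.1 shift x 505 y -135 rows 10.459457139233287 at [ 693.2 -106.8  184.9] 100.9 t 6.425
```

>>> jog_arm(motion=[[0, 0, -4, 0, 0, 0, 15], [0, 0, 0, 46, -12, 0, 15], [0, 0, 0, 46, -12, 0, 15], [0, 0, 0, 46, -12, 0, 15], [0, 0, 0, 46, -12, 0, 15], [0, 0, 0, 46, -12, 0, 15], [0, 0, 0, 46, -12, 0, 15], [0, 0, 0, 46, -12, 0, 15], [0, 0, 0, 46, -12, 0, 15], [0, 0, 0, 46, -12, 0, 15]])

```text
t: 7.68
eef_pos: [481.5, 266.6, 184.2]
tcp_rot: [3.141, -0.0, 1.831]
ft_force: [1.6, 0.1, -0.4]
opening: 0.269
grip_force: 30.0
```

>>> jog_arm(motion=[[0, 0, 0, 46, -12, 0, 15], [0, 0, 0, 46, -12, 0, 15], [0, 0, 0, 0, 0, 40, 15], [0, 0, 0, 0, 0, 0, 15], [0, 0, 0, 0, 0, 0, 15]])

```text
t: 8.3
eef_pos: [436.1, 347.9, 144.9]
tcp_rot: [3.141, -0.0, 1.831]
ft_force: [0.2, 0.1, -0.9]
opening: 0.27
grip_force: 30.0
```

```bash
python3 -c "
from h import *
go(435.2-12*.259,334.7+12*.966,105)"
```

```text
turn -0.1 shift x -1 y -4 rows 0.08544072754578183 at [436.1 347.9 144.9] 104.9 t 8.3
```

>>> jog_arm(motion=[[0, 0, 0, -1, -4, 30, 15], [0, 0, 0, 0, 0, 18, 15], [0, 0, 0, 0, 0, 8, 15], [0, 0, 0, 0, 0, 0, 15], [0, 0, 0, 0, 0, 0, 15], [0, 0, 0, 0, 0, 0, 50], [0, 0, 0, 0, 0, 0, 50], [0, 0, 0, 0, 0, -30, 50], [0, 0, 0, 0, 0, -50, 70], [0, 0, 0, 0, 0, -20, 75]])

```text
t: 9.55
eef_pos: [432.3, 346.4, 190.8]
tcp_rot: [3.138, -0.001, 1.831]
ft_force: [0.4, 0.7, -0.1]
opening: 0.679
grip_force: 0.0
```

```bash
python3 -c "
from h import *
go(696.5,117.2,105)"
```

```text
turn -0.1 shift x -290 y 196 rows 6.994682847493177 at [432.3 346.4 190.8] 104.9 t 9.55
```

>>> jog_arm(motion=[[0, 0, 0, -41, 28, 0, 75], [0, 0, 0, -41, 28, 0, 75], [0, 0, 0, -41, 28, 0, 75], [0, 0, 0, -41, 28, 0, 75], [0, 0, 0, -41, 28, 0, 75], [0, 0, 0, -41, 28, 0, 75], [0, 0, 0, -44, 28, 0, 75], [0, 0, 0, 0, 0, 40, 75], [0, 0, 0, 0, 0, 0, 75], [0, 0, 0, 0, 0, 0, 75]])

```text
t: 10.8
eef_pos: [696.0, 116.8, 149.2]
tcp_rot: [3.141, 0.0, 1.832]
ft_force: [0.3, 0.7, 1.0]
opening: 0.788
grip_force: 0.0
```

```bash
python3 -c "
from h import *
go(696.5,117.2,105)"
```

```text
turn -0.0 shift x 0 y 1 rows 0.011912823205356502 at [696.  116.8 149.2] 105.0 t 10.8
```

>>> jog_arm(motion=[[0, 0, 0, 0, 0, 40, 75], [0, 0, 0, 0, 0, 22, 75], [0, 0, 0, 0, 0, 0, 35], [0, 0, 0, 0, 0, 0, 35], [0, 0, 0, 0, 0, 0, 35], [0, 0, 0, 0, 0, 0, 35], [0, 0, 0, 0, 0, 0, 35], [0, 0, 0, 0, 0, -25, 35], [0, 0, 0, 0, 0, -40, 35], [0, 0, 0, 0, 0, -35, 35]])

```text
t: 12.05
eef_pos: [695.9, 116.2, 187.5]
tcp_rot: [3.141, -0.0, 1.831]
ft_force: [-0.4, 0.7, -1.5]
opening: 0.526
grip_force: 30.0
```

```bash
python3 -c "
from h import *
go(516.6,397.8,105)"
```

```text
turn -0.1 shift x 318 y -100 rows 6.676279773279389 at [695.9 116.2 187.5] 104.9 t 12.05
```

>>> jog_arm(motion=[[0, 0, 0, 45, -14, 0, 35], [0, 0, 0, 45, -14, 0, 35], [0, 0, 0, 45, -14, 0, 35], [0, 0, 0, 45, -14, 0, 35], [0, 0, 0, 45, -14, 0, 35], [0, 0, 0, 45, -15, 0, 35], [0, 0, 0, 46, -15, 0, 35], [0, 0, 0, 0, 0, 40, 35], [0, 0, 0, 0, 0, 0, 35], [0, 0, 0, 0, 0, 0, 35]])

```text
t: 13.3
eef_pos: [518.6, 395.7, 147.1]
tcp_rot: [3.141, -0.0, 1.83]
ft_force: [0.4, 0.3, -1.8]
opening: 0.527
grip_force: 30.0
```

```bash
python3 -c "
from h import *
go(516.6,397.8,105)"
```

```text
turn -0.1 shift x 3 y -1 rows 0.05903893141619686 at [518.6 395.7 147.1] 104.9 t 13.3
```

Lower 53 mm to 94, then release.

>>> jog_arm(motion=[[0, 0, 0, 3, -1, 30, 35], [0, 0, 0, 0, 0, 15, 35], [0, 0, 0, 0, 0, 8, 35], [0, 0, 0, 0, 0, 0, 35], [0, 0, 0, 0, 0, 0, 35], [0, 0, 0, 0, 0, 0, 66], [0, 0, 0, 0, 0, 0, 66], [0, 0, 0, 0, 0, -30, 66], [0, 0, 0, 0, 0, -50, 75], [0, 0, 0, 0, 0, -20, 75]])

```text
t: 14.55
eef_pos: [516.8, 398.9, 196.2]
tcp_rot: [3.138, -0.001, 1.831]
ft_force: [-0.8, 0.0, 0.1]
opening: 0.781
grip_force: 0.0
```

```bash
python3 -c "
from h import *
go(575.9,111.5,105)"
```

```text
turn -0.1 shift x -293 y -17 rows 5.868812265920008 at [516.8 398.9 196.2] 104.9 t 14.55
```

>>> jog_arm(motion=[[0, 0, 0, -49, -3, 0, 75], [0, 0, 0, -49, -3, 0, 75], [0, 0, 0, -49, -3, 0, 75], [0, 0, 0, -49, -3, 0, 75], [0, 0, 0, -49, -3, 0, 75], [0, 0, 0, -49, -2, 0, 75], [0, 0, 5, 0, 0, 0, 75], [0, 0, 0, 0, 0, 45, 75], [0, 0, 0, 0, 0, 0, 75], [0, 0, 0, 0, 0, 0, 75]])

```text
t: 15.8
eef_pos: [575.9, 110.3, 149.1]
tcp_rot: [3.141, -0.0, 1.744]
ft_force: [-0.5, 1.1, -0.0]
opening: 0.785
grip_force: 0.0
```

```bash
python3 -c "
from h import *
go(575.9,111.5)"
```

```text
turn 0.0 shift x 1 y 0 rows 0.024512183230017942 at [575.9 110.3 149.1] 99.9 t 15.8
```

>>> jog_arm(motion=[[0, 0, 0, 1, 0, 40, 75], [0, 0, 0, 0, 0, 22, 75], [0, 0, 0, 0, 0, 0, 35], [0, 0, 0, 0, 0, 0, 35], [0, 0, 0, 0, 0, 0, 35], [0, 0, 0, 0, 0, 0, 35], [0, 0, 0, 0, 0, 0, 35], [0, 0, 0, 0, 0, -25, 35], [0, 0, 0, 0, 0, -40, 35], [0, 0, 0, 0, 0, -35, 35]])

```text
t: 17.05
eef_pos: [575.3, 111.1, 187.8]
tcp_rot: [3.141, -0.0, 1.744]
ft_force: [0.6, -0.3, -2.7]
opening: 0.528
grip_force: 30.0
```

```bash
python3 -c "
from h import *
go(529.4,-268.2)"
```

```text
turn 0.0 shift x -366 y -111 rows 7.640526504316267 at [575.3 111.1 187.8] 99.9 t 17.05
```

>>> jog_arm(motion=[[0, 0, 0, -46, -14, 0, 35], [0, 0, 0, -46, -14, 0, 35], [0, 0, 0, -46, -14, 0, 35], [0, 0, 0, -46, -14, 0, 35], [0, 0, 0, -46, -14, 0, 35], [0, 0, 0, -46, -14, 0, 35], [0, 0, 0, -46, -14, 0, 35], [0, 0, 0, -46, -14, 0, 35], [0, 0, 0, 0, 0, 40, 35], [0, 0, 0, 0, 0, 0, 35]])

```text
t: 18.3
eef_pos: [527.3, -270.6, 144.5]
tcp_rot: [-3.138, -0.003, 1.743]
ft_force: [0.0, -0.5, -1.4]
opening: 0.527
grip_force: 30.0
```

```bash
python3 -c "
from h import *
go(529.4,-268.2)"
```

```text
turn 0.0 shift x 2 y 2 rows 0.06347615133853961 at [ 527.3 -270.6  144.5] 99.9 t 18.3
```

>>> jog_arm(motion=[[0, 0, 0, 1, 1, 30, 35], [0, 0, 0, 0, 0, 15, 35], [0, 0, 0, 0, 0, 8, 35], [0, 0, 0, 0, 0, 0, 35], [0, 0, 0, 0, 0, 0, 35], [0, 0, 0, 0, 0, 0, 66], [0, 0, 0, 0, 0, 0, 66], [0, 0, 0, 0, 0, -30, 66], [0, 0, 0, 0, 0, -50, 75], [0, 0, 0, 0, 0, -20, 75]])

```text
t: 19.55
eef_pos: [529.7, -269.9, 195.9]
tcp_rot: [3.139, 0.002, 1.744]
ft_force: [0.3, 0.3, -0.4]
opening: 0.785
grip_force: 0.0
```

```bash
python3 -c "
from h import *
go(688.3,3.3)"
```

```text
turn 0.0 shift x 242 y 203 rows 6.317424447383087 at [ 529.7 -269.9  195.9] 99.9 t 19.55
```

>>> jog_arm(motion=[[0, 0, 0, 40, 34, 0, 75], [0, 0, 0, 40, 34, 0, 75], [0, 0, 0, 40, 34, 0, 75], [0, 0, 0, 40, 34, 0, 75], [0, 0, 0, 41, 34, 0, 75], [0, 0, 0, 41, 33, 0, 75], [0, 0, 0, 0, 0, 45, 75], [0, 0, 0, 0, 0, 0, 75], [0, 0, 0, 0, 0, 0, 75]])

```text
t: 20.68
eef_pos: [687.8, 3.2, 149.3]
tcp_rot: [3.141, 0.0, 1.743]
ft_force: [-0.1, 0.4, -0.2]
opening: 0.79
grip_force: 0.0
```

```bash
python3 - <<'E'
from h import *
go(688.3,3.3)
E
```

```text
turn 0.0 shift x -0 y 1 rows 0.010957931128489353 at [687.8   3.2 149.3] 99.9 t 20.675
```

>>> jog_arm(motion=[[0, 0, 0, 0, 0, 40, 75], [0, 0, 0, 0, 0, 22, 75], [0, 0, 0, 0, 0, 0, 30], [0, 0, 0, 0, 0, 0, 30], [0, 0, 0, 0, 0, 0, 30], [0, 0, 0, 0, 0, 0, 30], [0, 0, 0, 0, 0, 0, 30], [0, 0, 0, 0, 0, -25, 30], [0, 0, 0, 0, 0, -40, 30], [0, 0, 0, 0, 0, -35, 30]])

```text
t: 21.92
eef_pos: [687.4, 3.8, 187.3]
tcp_rot: [-3.142, -0.0, 1.744]
ft_force: [0.9, -0.3, -1.6]
opening: 0.458
grip_force: 30.0
```

```bash
python3 -c "
from h import *
go(547,-366.4)"
```

```text
turn 0.0 shift x -341 y -202 rows 7.918957052572647 at [687.4   3.8 187.3] 99.9 t 21.925
```

>>> jog_arm(motion=[[0, 0, 0, -43, -25, 0, 30], [0, 0, 0, -43, -25, 0, 30], [0, 0, 0, -43, -25, 0, 30], [0, 0, 0, -43, -25, 0, 30], [0, 0, 0, -43, -25, 0, 30], [0, 0, 0, -42, -25, 0, 30], [0, 0, 0, -42, -26, 0, 30], [0, 0, 0, -42, -26, 0, 30], [0, 0, 0, 0, 0, 40, 30], [0, 0, 0, 0, 0, 0, 30]])

```text
t: 23.18
eef_pos: [546.0, -366.6, 143.7]
tcp_rot: [-3.138, -0.004, 1.743]
ft_force: [-0.1, -0.6, -0.9]
opening: 0.458
grip_force: 30.0
```

>>> jog_arm(motion=[[0, 0, 0, 0, 0, 20, 30], [0, 0, 0, 0, 0, 0, 30], [0, 0, 0, 0, 0, 0, 30]])

```text
t: 23.55
eef_pos: [547.7, -366.6, 126.6]
tcp_rot: [3.141, 0.0, 1.745]
ft_force: [0.3, 0.4, -0.9]
opening: 0.457
grip_force: 30.0
```

```bash
python3 -c "
from h import *
go(547,-366.4)"
```

```text
turn 0.0 shift x 0 y -1 rows 0.014545816070360056 at [ 547.7 -366.6  126.6] 100.0 t 23.55
```

>>> jog_arm(motion=[[0, 0, 0, 0, 0, 25, 30], [0, 0, 0, 0, 0, 8, 30], [0, 0, 0, 0, 0, 0, 30], [0, 0, 0, 0, 0, 0, 30], [0, 0, 0, 0, 0, 0, 60], [0, 0, 0, 0, 0, 0, 60], [0, 0, 0, 0, 0, -30, 60], [0, 0, 0, 0, 0, -50, 70], [0, 0, 0, 0, 0, -20, 70]])

```text
t: 24.68
eef_pos: [547.7, -367.3, 196.0]
tcp_rot: [3.139, 0.003, 1.744]
ft_force: [-0.4, 0.1, -0.1]
opening: 0.728
grip_force: 0.0
```

```bash
python3 -c "
from h import *
go(569.8,-1.2,112.4)"
```

```text
turn -12.5 shift x 330 y 160 rows 7.335203994851193 at [ 547.7 -367.3  196. ] 99.9 t 24.675
```

>>> jog_arm(motion=[[0, 0, -6.5, 0, 0, 0, 70], [0, 0, -6, 0, 0, 0, 70], [0, 0, 0, 47, 23, 0, 70], [0, 0, 0, 47, 23, 0, 70], [0, 0, 0, 47, 23, 0, 70], [0, 0, 0, 47, 23, 0, 70], [0, 0, 0, 47, 23, 0, 70], [0, 0, 0, 47, 23, 0, 70], [0, 0, 0, 48, 22, 0, 70], [0, 0, 0, 0, 0, 45, 70]])

```text
t: 25.92
eef_pos: [570.6, 2.3, 150.2]
tcp_rot: [3.136, 0.003, 1.966]
ft_force: [0.5, -1.1, -0.3]
opening: 0.737
grip_force: 0.0
```

>>> jog_arm(motion=[[0, 0, 0, 0, 0, 20, 70], [0, 0, 0, 0, 0, 0, 70], [0, 0, 0, 0, 0, 0, 70]])

```text
t: 26.3
eef_pos: [569.7, -1.0, 128.9]
tcp_rot: [3.141, 0.0, 1.962]
ft_force: [-0.3, -0.4, 0.8]
opening: 0.738
grip_force: 0.0
```

```bash
python3 -c "
from h import *
go(569.8,-1.2,112.4)"
```

```text
turn 0.0 shift x -0 y 0 rows 0.003647551741883371 at [569.7  -1.  128.9] 112.4 t 26.3
```

Down 46 mm to 83.

>>> jog_arm(motion=[[0, 0, 0, 0, 0, 30, 70], [0, 0, 0, 0, 0, 16, 70], [0, 0, 0, 0, 0, 0, 28], [0, 0, 0, 0, 0, 0, 28], [0, 0, 0, 0, 0, 0, 28], [0, 0, 0, 0, 0, 0, 28], [0, 0, 0, 0, 0, 0, 28], [0, 0, 0, 0, 0, -25, 28], [0, 0, 0, 0, 0, -40, 28], [0, 0, 0, 0, 0, -40, 28]])

```text
t: 27.55
eef_pos: [569.1, -0.8, 188.2]
tcp_rot: [-3.141, -0.0, 1.962]
ft_force: [0.4, 0.5, -0.6]
opening: 0.44
grip_force: 30.0
```

```bash
python3 -c "
from h import *
go(444.8,-334.2,100.2)"
```

```text
turn 12.2 shift x -306 y -181 rows 7.116321963280216 at [569.1  -0.8 188.2] 112.4 t 27.55
```

>>> jog_arm(motion=[[0, 0, 6, 0, 0, 0, 28], [0, 0, 6.2, 0, 0, 0, 28], [0, 0, 0, -44, -26, 0, 28], [0, 0, 0, -44, -26, 0, 28], [0, 0, 0, -44, -26, 0, 28], [0, 0, 0, -44, -26, 0, 28], [0, 0, 0, -44, -26, 0, 28], [0, 0, 0, -43, -26, 0, 28], [0, 0, 0, -43, -25, 0, 28], [0, 0, 0, 0, 0, 40, 28]])

```text
t: 28.8
eef_pos: [445.1, -337.7, 148.6]
tcp_rot: [3.138, 0.005, 1.745]
ft_force: [0.9, 0.0, -2.0]
opening: 0.445
grip_force: 30.0
```

>>> jog_arm(motion=[[0, 0, 0, 0, 0, 20, 28], [0, 0, 0, 0, 0, 0, 28], [0, 0, 0, 0, 0, 0, 28]])

```text
t: 29.18
eef_pos: [445.8, -334.2, 127.8]
tcp_rot: [3.141, 0.001, 1.749]
ft_force: [0.0, 0.1, -0.8]
opening: 0.438
grip_force: 30.0
```

```bash
python3 -c "
from h import *
go(444.8,-334.2,100.2)"
```

```text
turn 0.0 shift x 0 y -1 rows 0.01933596578728733 at [ 445.8 -334.2  127.8] 100.2 t 29.175
```

>>> jog_arm(motion=[[0, 0, 0, 0, -1, 30, 28], [0, 0, 0, 0, 0, 8, 28], [0, 0, 0, 0, 0, 0, 28], [0, 0, 0, 0, 0, 0, 28], [0, 0, 0, 0, 0, 0, 58], [0, 0, 0, 0, 0, 0, 58], [0, 0, 0, 0, 0, -30, 58], [0, 0, 0, 0, 0, -50, 60], [0, 0, 0, 0, 0, -50, 60]])

```text
t: 30.3
eef_pos: [444.3, -334.1, 220.5]
tcp_rot: [-3.141, -0.001, 1.749]
ft_force: [0.6, -0.0, 0.3]
opening: 0.626
grip_force: 0.0
```

>>> jog_arm(motion=[[0, 0, 0, 50, 0, -20, 60], [0, 0, 0, 50, 0, -20, 60], [0, 0, 0, 50, 0, -20, 60], [0, 0, 0, 50, 0, -20, 60], [0, 0, 0, 50, 0, 0, 60], [0, 0, 0, 50, 0, 0, 60], [0, 0, 0, 0, 0, 0, 60], [0, 0, 0, 0, 0, 0, 60]])

```text
t: 31.3
eef_pos: [391.5, -39.2, 299.3]
tcp_rot: [3.141, 0.0, 1.75]
ft_force: [0.2, -0.4, 0.6]
opening: 0.629
grip_force: 0.0
```

```bash
python3 - <<'E'
from h import *
for c in ('top','scene'):
    r=look(c,c+'9.png')
    if c=='top': P=cloud(r)
Z=P[...,2];X=P[...,0];Y=P[...,1]
T={'g':((435.2,334.7),(-50,0),15),'y':((444.8,-334.2),(-50,0),10.2)}
n,L,st,ce=cv2.connectedComponentsWithStats(((Z>17)&(Z<80)&(X>300)&(X<760)&(abs(Y)<440)).astype(np.uint8))
for i in range(1,n):
    if st[i,4]<60: continue
    q=P[L==i]; R=cv2.minAreaRect(q[:,:2].astype(np.float32)); c=np.array(R[0]); o=''
    for k,(m,t,a) in T.items():
        a=np.radians(a); d=c-m; l=np.array([np.cos(a)*d[0]+np.sin(a)*d[1],-np.sin(a)*d[0]+np.cos(a)*d[1]])+t
        if abs(l).max()<105: o=k+str(l.round(1))
    print(c.round(1),np.round(R[1]),round(R[2],1),'top',np.percentile(q[:,2],95).round(1),o)
print(env.state()['t'],env.state()['eef_pos'])
E
```

```text
[ 568.3 -113.5] [45. 71.] 39.8 top 41.2 
[ 547.6 -366.2] [44. 44.] 52.0 top 74.2 y[ 45.5 -49.7]
[ 529.1 -267.8] [49. 49.] 88.5 top 54.7 y[44.7 50.4]
[516.1 399. ] [51. 50.] 49.9 top 54.6 g[44.8 41.2]
[452.2 122.7] [47. 49.] 0.5 top 48.8 
[ 453.2 -106.5] [60. 37.] 68.5 top 55.9 
[ 445.2 -334.9] [42. 78.] 10.3 top 44.4 y[-49.7  -0.8]
[435.9 332.5] [ 26. 100.] 15.1 top 35.6 g[-49.9  -2.3]
[320.8 122.7] [76. 43.] 83.7 top 38.2 
31.4 [391.56492059 -39.84723908 299.06629882]
```

View pics/top9.png

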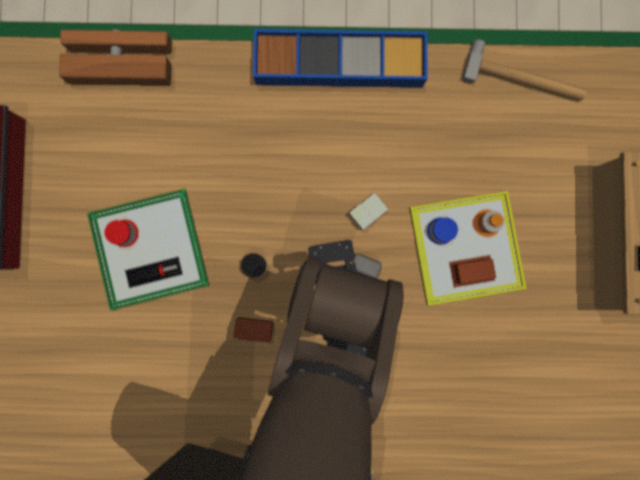

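View pics/scene9.png

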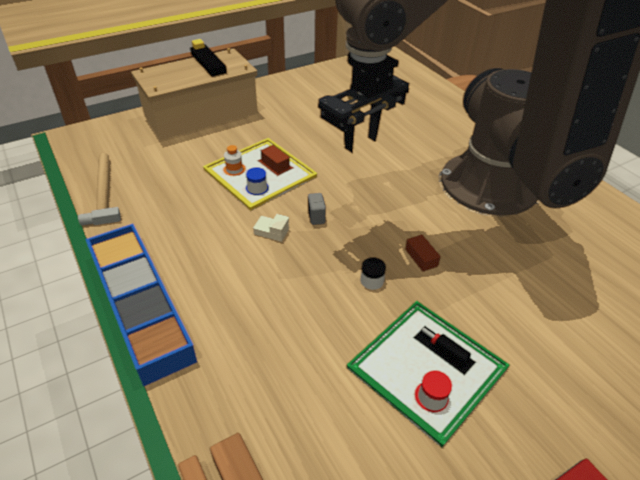

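In the top view the glue (489,222), blue tub (442,230) and block (472,271) sit in the yellow tray, and the red tub (122,233) and driver (154,272) sit in the green tray. All five are within 3 mm of their marks. The scene view shows them upright or flat and the arm clear. The bystanders have not moved.

```bash
python3 -c "
from cell import env
print(env.job_done())"
```

```text
the job is handed in; nothing more can be done
None
```

Both kits are made up and the job is handed in: all five things measured within about 3 mm of their marks, the three bystanders hadn't moved, and it took about 31 s; no verdict came back.

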